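# Dial 4-6-2 into the decade resistance box and switch it in

## Task

Set the decade resistance box to 462 ohms - the red hundreds dial to 4, the yellow tens dial to 6, the blue units dial to 2 - and only when all three are right push its green load-switch lever fully over, towards the back of the box. Never have the load switched in at any other setting, and leave everything else on the bench standing where it is.

Things in the scene. Friction and masses are not known exactly. Their poses are not given: they have to be found in the camera images.
- console: Decade resistance box: grey bench console 300 mm wide (y), 220 deep (x), 112 high, fixed. Origin: centre of its underside; x to its back, y to the left as you face its panel, z up. Front lip at x = -110 is 40 mm high; a black dial panel slopes from it up to x = 15, z = 112 mm; behind is a flat ledge at 112 mm with binding posts 30 mm high at its left end (y = 95 to 145) and a lever switch at its right end.
- panel_mid (a point): Middle of the sloping panel's surface, at (-47.5, 0, 76) mm of the console, axes as the panel: x up the slope, y left, z out of it (30 degrees from vertical, leaning to the front). The dial axes run along z, at y = 78 (red), 0 (yellow), -78 mm (blue). Round each are 11 marks 30 degrees apart for 0 to 10: 0 (green, long) at lower left, then clockwise, 5 (long) straight up the slope, 10 (long) at lower right.
- hundreds_grip (a point): On the axis of the hundreds dial (red disc), the left one as you face the panel: a black fluted round knob 40 mm across, 31 mm high, on a thin 56 mm red disc; its top is 35 mm out of the panel, neighbours 78 mm away. A white line is its pointer. This point is 26 mm out of the panel; z points out along the axis; the frame turns with the knob, pointer along (-0.866, 0.5, 0).
- hundreds (a joint): Angle of the red hundreds dial, rad: 0 at mark 0, growing clockwise seen from in front of the panel; marks 0.5236 rad (30 degrees) apart; stops at 0 and 5.236 (mark 10). An indexing spring (up to 0.06 N m) draws it to the nearest mark and holds it there once let go, unless it is left exactly midway. Mark 4 is 2.094 rad.
- tens_grip (a point): On the axis of the tens dial (yellow disc), the middle one as you face the panel: a black fluted round knob 40 mm across, 31 mm high, on a thin 56 mm yellow disc; its top is 35 mm out of the panel, neighbours 78 mm away. A white line is its pointer. This point is 26 mm out of the panel; z points out along the axis; the frame turns with the knob, pointer along (-0.866, 0.5, 0).
- tens (a joint): Angle of the yellow tens dial, rad: 0 at mark 0, growing clockwise seen from in front of the panel; marks 0.5236 rad (30 degrees) apart; stops at 0 and 5.236 (mark 10). An indexing spring (up to 0.06 N m) draws it to the nearest mark and holds it there once let go, unless it is left exactly midway. Mark 6 is 3.142 rad.
- units_grip (a point): On the axis of the units dial (blue disc), the right one as you face the panel: a black fluted round knob 40 mm across, 31 mm high, on a thin 56 mm blue disc; its top is 35 mm out of the panel, neighbours 78 mm away. A white line is its pointer. This point is 26 mm out of the panel; z points out along the axis; the frame turns with the knob, pointer along (-0.866, 0.5, 0).
- units (a joint): Angle of the blue units dial, rad: 0 at mark 0, growing clockwise seen from in front of the panel; marks 0.5236 rad (30 degrees) apart; stops at 0 and 5.236 (mark 10). An indexing spring (up to 0.06 N m) draws it to the nearest mark and holds it there once let go, unless it is left exactly midway. Mark 2 is 1.047 rad.
- load_switch (a joint): Load-switch lever on the right of the ledge, in rad: 0 = off, leaning 0.5 rad to the front; 1.0 = on, leaning 0.5 rad to the back, at its stop. Turns about the console's y axis; it has a little friction (under 1 N at the ball) and stays where it is left.
- load_switch_tip (a point): Centre of the green ball (26 mm diameter) at the end of the lever's 10 mm steel rod, 90 mm from the pivot.
- load_switch_pivot (a point): The lever's pivot, 22 mm above the ledge, in the middle of a black block 70 x 50 x 25 mm that stands on the ledge; axes as the console's.
- pump_bottle: White and blue alcohol pump bottle, 60 mm diameter, 151 mm high, standing on the bench just behind the console. Origin: centre of its underside.
- flux_bottle: Brown flux bottle with a yellow label and black cap, 48 mm diameter, 120 mm high, standing on the bench close in front of the console. Origin: centre of its underside.
- tip_cleaner: Black brass-wool tip cleaner, 72 mm diameter, 58 mm high, standing on the bench in front of the console. Origin: centre of its underside.
- solder_spool: White solder spool, 54 mm diameter, 48 mm high, standing on the console's ledge. Origin: centre of its underside.
- screwdriver: Screwdriver with an orange handle, about 170 mm long and 28 mm high, lying on the bench at the right. Origin: under its middle, x towards the blade.
- spray_can: Red and white spray can, 52 mm diameter, 190 mm high, standing on the bench just behind the console, near the lever. Origin: centre of its underside.
- multimeter: Orange hand multimeter, 160 x 78 x 43 mm, lying on its back on the bench at the back left. Origin: centre of its underside, x along its length.
- main_board: Green game-console main board, 170 x 150 x 11 mm, lying on the red repair mat at the left. Origin: centre of its underside.

How it is judged:
On the way:
1. all three dials show 4-6-2 (each within 7.5 degrees of its mark) while the load switch is still off (value of joint hundreds between 1.9644 and 2.2244 rad and value of joint tens between 3.0116 and 3.2716 rad and value of joint units between 0.9172 and 1.1772 rad and value of joint load_switch below 0.3 rad), for 0.2 s.
At the end, for the whole second after the job is handed in: The red, yellow and blue dials stand at 4, 6 and 2, each within 7.5 degrees of its mark; the load switch is over to on (above 0.88 rad of its 1.0 rad throw); dials and lever at rest; every bystander within 30 mm of where it stood (value of joint hundreds between 1.9644 and 2.2244 rad and value of joint tens between 3.0116 and 3.2716 rad and value of joint units between 0.9172 and 1.1772 rad and value of joint load_switch above 0.88 rad and velocity of joint hundreds between -0.1 and 0.1 rad/s and velocity of joint tens between -0.1 and 0.1 rad/s and velocity of joint units between -0.1 and 0.1 rad/s and velocity of joint load_switch between -0.1 and 0.1 rad/s and distance of each of pump_bottle, flux_bottle, solder_spool, spray_can, tip_cleaner, screwdriver, multimeter, main_board from where it was at the start of the episode below 0.03 m); the robot touches nothing.
It fails at once if the load switch is more than half over while a dial is off its setting (4-6-2, within 7.5 degrees) (value of joint load_switch above 0.5 rad and not (value of joint hundreds between 1.9644 and 2.2244 rad and value of joint tens between 3.0116 and 3.2716 rad and value of joint units between 0.9172 and 1.1772 rad)).
It fails at once if a bystander is pushed more than 30 mm from its place (distance of any of pump_bottle, flux_bottle, solder_spool, spray_can, tip_cleaner, screwdriver, multimeter, main_board from where it was at the start of the episode above 0.03 m).
It fails at once if a standing bystander (pump bottle, flux bottle, spray can, tip cleaner, solder spool) is tipped by more than 30 degrees (angle between any of pump_bottle, flux_bottle, solder_spool, spray_can, tip_cleaner's own z axis and vertical above 0.52 rad).
It also fails if it takes over 72 s, if anything falls off the work surface, if the arm or the gripper's body presses on something with over 40 N, if the wrist force passes 120 N, or if a joint passes its speed limit or range.

## Robot

A 6-joint arm with a two-finger parallel gripper is mounted at the origin on the work surface. World frame = base frame: x ahead of the robot, y to its left, z up, the work surface at z = 0. Lengths are in m, angles in rad, forces in N, time in s.
With the tool pointing down it reaches from about 0.35 to 0.85 m from the base axis. Payload 8.1 kg.
Tool frame: the origin (TCP) lies at the centre of the arm's flange, where the gripper is bolted on; the fingertips stand 186 mm ahead of it and the grasp point (between the pads) lies 167 mm ahead of it; z points along the fingers, y is the direction in which the jaws open and shut (so a half turn about z gives the same grasp; the last joint's range is limited). The gripper opens to 93 mm and grips with 3 to 60 N. Pads are 15 mm wide; open, the fingers measure 128 mm over their backs; the gripper's body (75 mm by 188 mm) begins 65 mm behind the grasp point.
Start: joints at [-1.27, 0.13, 1.488, -0, 1.523, -0.085], TCP at [0.226, -0.556, 0.405] pointing down, gripper open.
Joint ranges: [-2.96, 2.96], [-0.89, 2.26], [0.02, 2.5], [-1.34, 4.48], [0, 2.73], [-2.66, 2.66]. Speed limits (rad/s): [2.39, 2.39, 2.79, 3.14, 3.14, 3.14].

## Interface

Orientations are given as a rotation vector (axis times angle).
In Python, from plant import robot, viewer, order gives the robot as it stands.
- The arm moves only by the tool apply_moves, never from a script. Its argument "deltas" is a list of rows, each a list of 3 entries, a list of its own where there are three numbers: the finger opening in mm, from 0 to 93, then the shift along the tool's x, y, z in mm, then the turn about the tool's z in rad. In form: [[grip, [dx, dy, dz], yaw], ...]. A call has 1 to 5 rows; each row shifts and turns the commanded pose from where the row before left it, along the tool's axes as they then stand; what a row does not reach is not made up. A row lasts 1/8 s, in which the tool goes at most 62.5 mm and 10.7 degrees, less where a joint would pass 70% of its speed; a pose out of reach is approached as far as the arm can. A call is refused whole if a number of a shift passes 62.5 or a number of a turn 0.188, either way. A call with a gripper value outside its range is refused whole. The fingers move at their own pace and stop on an object; "grip_force" is the grip in N (left out, the last holds). Time passes only in rows, so rows that do not move let the fingers close. It gives the time, the measured TCP pose, the force and the opening at its end, in the units of the state.
- robot.read_state(): the state, without advancing time (a new reading comes with each control period).
- viewer.read_camera(name): name is "scene" or "top" or "wrist"; returns the picture (480x640x3 uint8, blue, green, red); there is no depth.
- viewer.get_calibration(name): a dict with "fx", "fy", "cx", "cy" (pixels), "R" (3x3) and "t" (3): a world point X has camera coordinates R X + t. Camera axes: x right, y down, z forward; pixel columns grow to the right and rows downward; lengths in m; the calibration is good to about 2 mm. A picture is of the moment at which its call begins: read the wrist's pose just before it. get_calibration takes no time and is no camera call; for the wrist camera it gives the pose at the moment of the call.
- order.close_job(): hands the job in, once; it reports no verdict.
The state is a dict: "t": time; "q": joint angles; "dq": joint speeds; "joint_torque": joint torques, N m; "tool_pos": TCP position; "orientation": TCP orientation; "force": force on the tool from outside, world axes, zero at the start; "wrist_torque": the same for the moment, N m; "opening": finger opening in m.
Only numpy, scipy, OpenCV 4.12 (cv2) and the standard library are available. Lean on these libraries where they do the work, as an engineer would, in place of code of your own. Each camera call takes 0.05 s, during which the arm holds its last target. There are 200 camera calls.

## Working session

There is one attempt and no reset: what is moved stays moved. The work goes in short steps, Python scripts to look and compute and a tool call to move; the robot and the scene stay as the last step left them, time stands still between calls to the robot, and variables do not carry over. Pictures are saved under pics/ and viewed, about 8 in all and at most 12, crops included, and the job is handed in when it is done.

Besides the shell and the picture viewer there is one more tool, called after ">>>" as name(argument=value, ...) on one line, values as JSON. apply_moves: Moves the arm, as the interface text tells. Its arguments: {"type":"object","properties":{"deltas":{"type":"array"},"grip_force":{"type":"number"}},"required":["deltas"]}

```bash
ls; mkdir -p pics; python3 - <<'E'
from plant import robot, viewer, order
import cv2
print(robot.read_state())
for n in("scene","top"):
    c=viewer.get_calibration(n);print(n,c)
    cv2.imwrite(f"pics/{n}0.png",viewer.read_camera(n))
E
```

```text
pics
{'t': 0.0, 'q': array([-1.27039348e+00,  1.31146471e-01,  1.48925506e+00, -6.12789494e-06,
        1.52301023e+00, -8.54246879e-02]), 'dq': array([ 1.39373847e-03, -1.08291111e-04, -1.07874302e-04,  1.21838868e-03,
        1.37668295e-03,  8.52970560e-05]), 'joint_torque': array([ 8.64028789e-04, -5.59842467e+01, -4.91760135e+01,  7.67281372e-02,
        3.48886556e-02, -1.61087082e-04]), 'tool_pos': array([ 0.22573421, -0.55567287,  0.40370922]), 'orientation': array([-3.08154088e+00, -6.01958165e-01,  3.15931129e-04]), 'force': array([-0.23495636, -0.53433533,  0.19567487]), 'wrist_torque': array([-0.01390318,  0.02893457,  0.0160072 ]), 'opening': 0.09310019731751991}
scene {'fx': 532.1692628851596, 'fy': 532.1692628851596, 'cx': 325.399781675001, 'cy': 241.70133072958544, 'R': array([[ 0.55331256,  0.8329594 ,  0.00488271],
       [ 0.64945505, -0.42773023, -0.62869309],
       [-0.52158734,  0.35103488, -0.77763819]]), 't': array([-0.35769285, -0.24001247,  1.70638141])}
top {'fx': 453.10985755976634, 'fy': 453.10985755976634, 'cx': 316.197055233672, 'cy': 241.242997928572, 'R': array([[ 0.00785499, -0.99996714, -0.00200644],
       [-0.99510208, -0.00761901, -0.09855859],
       [ 0.09854007,  0.00277079, -0.99512923]]), 't': array([0.07046869, 0.60030545, 1.36045271])}
```

View pics/top0.png

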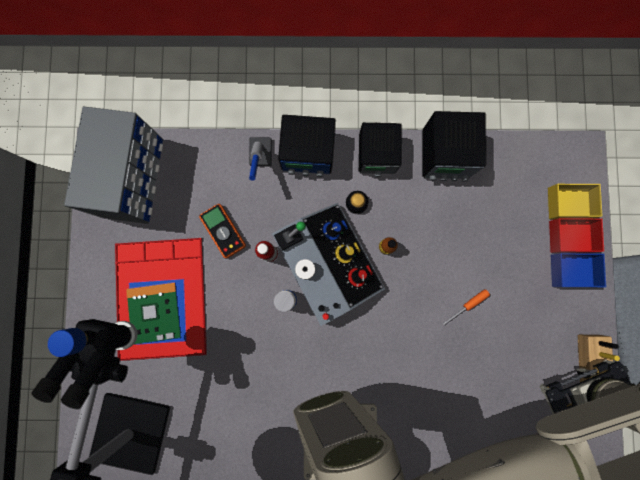

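View pics/scene0.png

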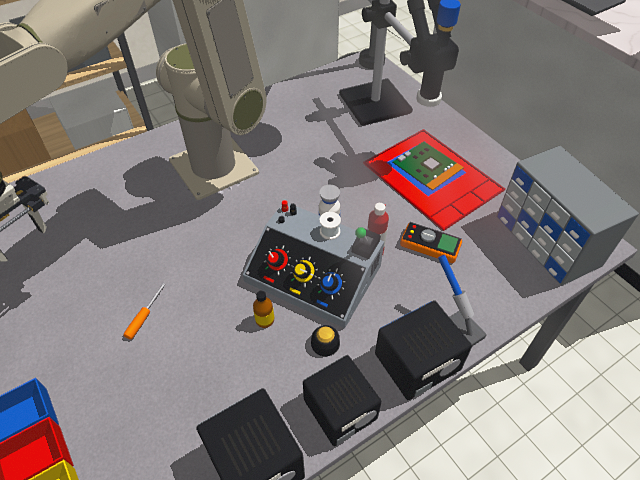

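The top view shows red, yellow and blue dials at about (357,277), (346,253) and (333,230), with the lever ball at (300,226). The panel faces right (world -y) and slightly forward. The scene view shows the same dials at (277,259), (303,271) and (331,283). Next I'll take an enlarged crop to pick points for the pose fit and read the pointers.

```bash
python3 - <<'E'
import cv2
a=cv2.imread("pics/scene0.png")[190:330,230:400]; cv2.imwrite("pics/sc.png",cv2.resize(a,None,fx=4.2,fy=4.2,interpolation=cv2.INTER_CUBIC))
for n in("scene0","top0"):
    im=cv2.imread(f"pics/{n}.png"); h=cv2.cvtColor(im,cv2.COLOR_BGR2HSV)
    x0,y0,x1,y1=(235,190,390,330) if n=="scene0" else (270,195,390,325)
    for c,(lo,hi) in dict(red=(0,6),red2=(174,180),yel=(20,32),blue=(100,125),green=(50,80)).items():
        m=cv2.inRange(h,(lo,140,70),(hi,255,255)); k=m*0;k[y0:y1,x0:x1]=m[y0:y1,x0:x1]
        _,_,s,ce=cv2.connectedComponentsWithStats(k)
        print(n,c,[(list(s[i]),ce[i].round(1).tolist()) for i in range(1,len(s)) if s[i][4]>15])
E
```

```text
scene0 red [([np.int32(282), np.int32(200), np.int32(6), np.int32(12), np.int32(58)], [284.3, 205.6]), ([np.int32(378), np.int32(212), np.int32(10), np.int32(12), np.int32(70)], [383.4, 218.4]), ([np.int32(267), np.int32(249), np.int32(21), np.int32(22), np.int32(134)], [280.2, 260.5]), ([np.int32(268), np.int32(252), np.int32(11), np.int32(11), np.int32(84)], [273.1, 257.1]), ([np.int32(264), np.int32(276), np.int32(10), np.int32(7), np.int32(36)], [268.8, 278.9])]
scene0 red2 []
scene0 yel [([np.int32(300), np.int32(260), np.int32(15), np.int32(14), np.int32(73)], [308.8, 265.3]), ([np.int32(294), np.int32(263), np.int32(12), np.int32(12), np.int32(92)], [299.4, 268.6]), ([np.int32(293), np.int32(273), np.int32(20), np.int32(9), np.int32(73)], [303.1, 278.2]), ([np.int32(289), np.int32(287), np.int32(12), np.int32(8), np.int32(42)], [294.7, 290.7]), ([np.int32(254), np.int32(309), np.int32(20), np.int32(17), np.int32(185)], [264.4, 318.9]), ([np.int32(319), np.int32(326), np.int32(13), np.int32(4), np.int32(34)], [325.0, 328.1])]
scene0 blue [([np.int32(320), np.int32(273), np.int3
[... 1054 characters left out ...]
p.int32(12), np.int32(31)], [381.7, 248.5]), ([np.int32(335), np.int32(246), np.int32(16), np.int32(17), np.int32(89)], [340.3, 256.0]), ([np.int32(345), np.int32(246), np.int32(9), np.int32(9), np.int32(57)], [349.3, 250.6])]
top0 blue [([np.int32(342), np.int32(221), np.int32(5), np.int32(6), np.int32(17)], [344.0, 223.4]), ([np.int32(323), np.int32(222), np.int32(8), np.int32(11), np.int32(38)], [325.4, 226.5]), ([np.int32(333), np.int32(223), np.int32(8), np.int32(9), np.int32(48)], [336.9, 226.4]), ([np.int32(329), np.int32(236), np.int32(8), np.int32(4), np.int32(22)], [332.3, 237.8])]
top0 green [([np.int32(296), np.int32(222), np.int32(9), np.int32(9), np.int32(59)], [300.1, 225.9])]
```

View pics/sc.png

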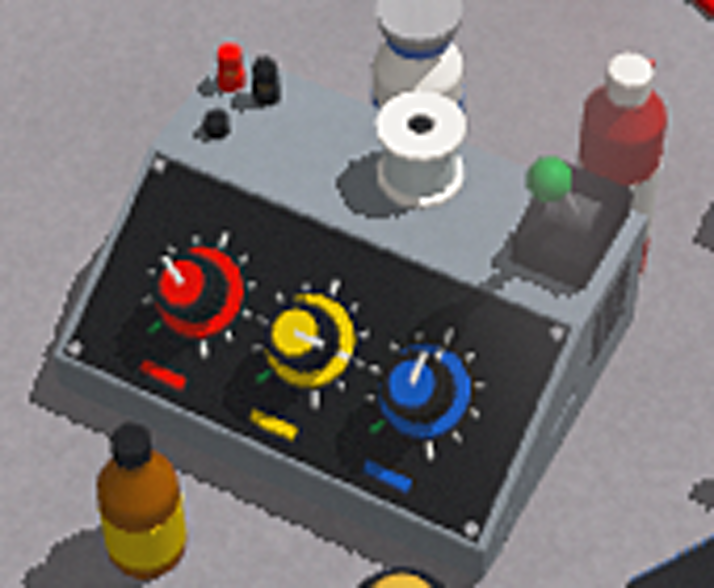

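The zoomed view shows the coloured caps on the knob tops with their white pointers, and the green ball leaning to the front. The flux bottle stands in front of the red dial and the spool is on the ledge behind. Now I'll fit the console pose from the cap centres and read the pointers.

```bash
cat > h.py <<'E'
import numpy as np, cv2
from scipy.optimize import least_squares
from plant import robot, viewer, order
from scipy.spatial.transform import Rotation as Ro
C={n:viewer.get_calibration(n) for n in("scene","top")}
def proj(c,X):
    p=np.atleast_2d(X)@np.array(c["R"]).T+c["t"]; return np.c_[c["fx"]*p[:,0]/p[:,2]+c["cx"],c["fy"]*p[:,1]/p[:,2]+c["cy"]]
RP=Ro.from_euler('y',-30,degrees=True).as_matrix()  # panel axes in console: x up slope
def pan(P): return np.array([-.0475,0,.076])+np.atleast_2d(P)@RP.T
def con(p,X): c,s=np.cos(p[2]),np.sin(p[2]); X=np.atleast_2d(X); return np.c_[c*X[:,0]-s*X[:,1]+p[0],s*X[:,0]+c*X[:,1]+p[1],X[:,2]]
CAP=pan([[0,.078,.035],[0,0,.035],[0,-.078,.035]])
def ray(c,px):
    R=np.array(c["R"]); d=R.T@np.array([(px[0]-c["cx"])/c["fx"],(px[1]-c["cy"])/c["fy"],1]); return -R.T@c["t"],d
def pointer(p,c,tip,y): # angle of dial from pixel on knob-top pointer
    o,d=ray(c,tip); cs,sn=np.cos(p[2]),np.sin(p[2]); Rc=np.array([[cs,-sn,0],[sn,cs,0],[0,0,1]])@RP
    org=con(p,pan([[0,y,.035]]))[0]; o,d=Rc.T@(o-org),Rc.T@d; q=o-d*o[2]/d[2]
    return q*1e3,(np.degrees(np.arctan2(q[1],q[0])))
E
python3 - <<'E'
from h import *
S=np.array([[273.1,257.1],[299.4,268.6],[327.4,281.4]]);T=np.array([[362.1,273.6],[349.3,250.6],[336.9,226.4]])
f=lambda p:np.r_[proj(C["scene"],con(p,CAP))-S,proj(C["top"],con(p,CAP))-T].ravel()
r=least_squares(f,[.6,-.05,2]);p=r.x;print(p,np.degrees(p[2]),r.fun.round(1));np.save("p.npy",p)
z=lambda a:(230+a[0]/4.2-.4,190+a[1]/4.2-.4)
for n,t,y in(("red",(165,259),.078),("yel",(320,345),0),("blu",(424,354),-.078)):
    q,a=pointer(p,C["scene"],z(t),y);dial=(150-a)%360  # mark0 at +150deg (lower left), clockwise
    print(n,q.round(1),a.round(1),dial/30)
for n,px in(("scene",z((549,178))),("top",(300.1,225.9))):print(n,px)
b=lambda th:np.array([[0,0,0]])
# lever tip triangulate
o1,d1=ray(C["scene"],z((549,178)));o2,d2=ray(C["top"],(300.1,225.9))
A=np.c_[d1,-d2];s=np.linalg.lstsq(A,o2-o1,rcond=None)[0];X=(o1+s[0]*d1+o2+s[1]*d2)/2;print("ball",X,np.linalg.norm(o1+s[0]*d1-o2-s[1]*d2))
Rc=con([0,0,-p[2]],[X-[p[0],p[1],0]]);print("ball in console",Rc)
print("knob tops",con(p,CAP))
st=robot.read_state();print(Ro.from_rotvec(st["orientation"]).as_matrix().round(3)); w=viewer.get_calibration("wrist");print(w)
E
```

```text
[0.53408985 0.0356776  2.06146757] 118.11339149987944 [ 0.3  0.5  0.7  1.   0.4  0.5  0.2  1.3  0.2  0.3 -0.   0.8]
red [10.1 18.4  0. ] 61.3 2.95591662514259
yel [  0.8 -15.8   0. ] -87.2 7.90806488041978
blu [20.6  2.1  0. ] 5.8 4.806300450478698
scene (360.31428571428575, 231.98095238095237)
top (300.1, 225.9)
ball [0.62099018 0.11639744 0.21718581] 0.0032460254194631704
ball in console [[ 0.03024725 -0.1146842   0.21718581]]
knob tops [[ 0.49592171 -0.0584085   0.10631089]
 [ 0.56471902 -0.02165349  0.10631089]
 [ 0.63351633  0.01510152  0.10631089]]
[[ 0.926  0.376 -0.001]
 [ 0.376 -0.926  0.002]
 [ 0.    -0.002 -1.   ]]
{'fx': 368.37884626065784, 'fy': 368.37884626065784, 'cx': 324.385924180208, 'cy': 235.03179262235625, 'R': array([[ 0.37538258, -0.92686835, -0.0017232 ],
       [-0.89939368, -0.36470338,  0.24100304],
       [-0.22400655, -0.0889185 , -0.97052283]]), 't': array([-0.59775449, -0.0294188 ,  0.39108647])}
```

Dials read about 3, 8 and 5. The ball comes out at z = 0.217, against about 0.213 expected. Next I'll hover over the panel with tool x pointing to the console's back, and refine with the wrist camera.

```bash
cat >> h.py <<'E'
p=np.load("p.npy") if __import__("os").path.exists("p.npy") else None
def plan(goal,yaw,grip,pos=None,rv=None,step=60):
    st=robot.read_state(); P=np.array(st["tool_pos"] if pos is None else pos); R=Ro.from_rotvec(st["orientation"]).as_matrix() if rv is None else rv
    a=np.arctan2(R[1,0],R[0,0]); dy=-((np.radians(yaw)-a+np.pi)%(2*np.pi)-np.pi)
    n=int(np.ceil(max(np.linalg.norm(goal-P)*1e3/step,abs(dy)/.18,1)-1e-6)); rows=[]
    for k in range(n):
        d=(R.T@(goal-P)*1e3/(n-k)).round(0); w=round(dy/(n-k),3)
        rows.append([grip,[float(v) for v in d],w]); P=P+R@d/1e3; R=R@Ro.from_rotvec([0,0,w]).as_matrix(); dy-=w
    print("plan",n); [print(rows[i:i+5]) for i in range(0,n,5)]; return P,R
def cg(x,y,z): return con(p,[[x,y,z]])[0]
E
python3 - <<'E'
from h import *
plan(cg(-.06,0,.40),np.degrees(p[2]),60)
E
```

```text
plan 11
[[60, [47.0, -34.0, 0.0], np.float64(-0.152)], [60, [51.0, -26.0, 0.0], np.float64(-0.152)], [60, [55.0, -18.0, 0.0], np.float64(-0.152)], [60, [57.0, -10.0, 1.0], np.float64(-0.152)], [60, [58.0, -1.0, 0.0], np.float64(-0.153)]]
[[60, [57.0, 8.0, 1.0], np.float64(-0.152)], [60, [55.0, 16.0, 0.0], np.float64(-0.153)], [60, [52.0, 25.0, 1.0], np.float64(-0.152)], [60, [48.0, 32.0, 0.0], np.float64(-0.153)], [60, [43.0, 39.0, 1.0], np.float64(-0.152)]]
[[60, [36.0, 45.0, 0.0], np.float64(-0.153)]]
```

>>> apply_moves(deltas=[[60,[47,-34,0],-0.152],[60,[51,-26,0],-0.152],[60,[55,-18,0],-0.152],[60,[57,-10,1],-0.152],[60,[58,-1,0],-0.153]], grip_force=15)

```text
t: 0.72
tool_pos: [0.3798, -0.3093, 0.4033]
orientation: [-2.635, -1.71, 0.0]
force: [0.9, -0.8, 0.6]
opening: 0.0602
```

>>> apply_moves(deltas=[[60,[57,8,1],-0.152],[60,[55,16,0],-0.153],[60,[52,25,1],-0.152],[60,[48,32,0],-0.153],[60,[43,39,1],-0.152]])

```text
t: 1.35
tool_pos: [0.5326, -0.0647, 0.4005]
orientation: [-1.81, -2.568, 0.0]
force: [1.4, 0.1, 0.3]
opening: 0.0599
```

>>> apply_moves(deltas=[[60,[36,45,0],-0.153],[60,[0,0,0],0],[60,[0,0,0],0]])

```text
t: 1.72
tool_pos: [0.5623, -0.0176, 0.4001]
orientation: [-1.615, -2.694, 0.002]
force: [0.2, 1.0, 0.7]
opening: 0.06
```

```bash
cat > look.py <<'E'
from h import *
import sys
w=viewer.get_calibration("wrist"); im=viewer.read_camera("wrist"); np.save("w.npy",w,allow_pickle=True)
cv2.imwrite(f"pics/{sys.argv[1]}.png",im); h=cv2.cvtColor(im,cv2.COLOR_BGR2HSV)
st=robot.read_state();print(st["t"],st["tool_pos"],st["force"])
pred=proj(w,con(p,CAP));print("pred",pred.round(1).tolist())
for c,(lo,hi) in dict(red=(0,6),yel=(20,32),blue=(100,125),green=(50,80)).items():
    m=cv2.inRange(h,(lo,140,60),(hi,255,255)); _,_,s,ce=cv2.connectedComponentsWithStats(m)
    print(c,[(s[i].tolist(),ce[i].round(1).tolist()) for i in range(1,len(s)) if s[i][4]>60])
E
python3 look.py w1
```

```text
1.775 [ 0.56216776 -0.01828633  0.40032673] [-0.64495957 -0.34628787 -0.65228287]
pred [[226.0, 240.3], [326.8, 240.2], [427.7, 240.2]]
red [([83, 0, 52, 34, 1149], [110.9, 14.1]), ([199, 182, 67, 50, 1065], [238.0, 198.7]), ([196, 203, 10, 16, 100], [200.0, 209.9]), ([205, 225, 37, 28, 663], [224.8, 238.8]), ([227, 251, 33, 8, 200], [245.3, 255.0])]
yel [([291, 182, 57, 43, 219], [307.5, 202.1]), ([307, 225, 35, 27, 110], [322.4, 238.1]), ([309, 251, 33, 7, 113], [323.4, 255.0]), ([268, 302, 41, 19, 630], [288.3, 312.0])]
blue [([385, 181, 39, 50, 658], [399.6, 201.6]), ([428, 182, 27, 34, 435], [442.3, 195.4]), ([562, 188, 78, 124, 3585], [615.7, 261.7]), ([409, 224, 37, 27, 684], [426.7, 238.0]), ([392, 251, 34, 7, 198], [407.3, 254.2])]
green []
```

View pics/w1.png

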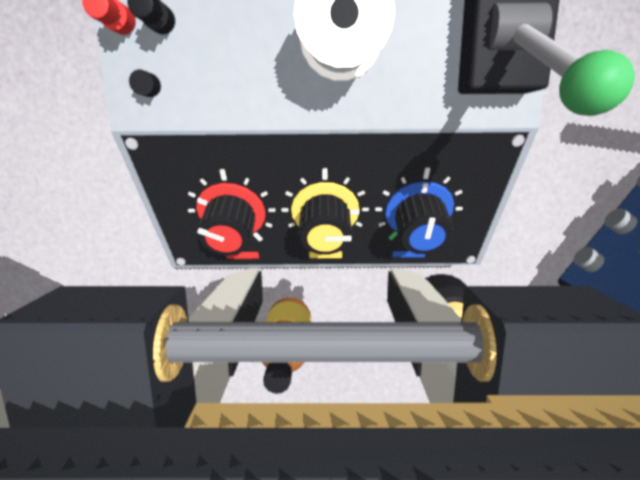

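The wrist view confirms the fit: caps at (224,239), (325,239) and (428,238), within 2 px of prediction. Pointers are left for red, right for yellow and up for blue. I'll quantify these.

```bash
python3 - <<'E'
from h import *
w=np.load("w.npy",allow_pickle=True).item()
S=np.array([[273.1,257.1],[299.4,268.6],[327.4,281.4]]);T=np.array([[362.1,273.6],[349.3,250.6],[336.9,226.4]]);W=np.array([[223.8,239],[324.8,238.5],[427.5,237.7]])
f=lambda p:np.r_[.5*(proj(C["scene"],con(p,CAP))-S),.5*(proj(C["top"],con(p,CAP))-T),proj(w,con(p,CAP))-W].ravel()
r=least_squares(f,p);q=r.x;print(p,q,np.degrees(q[2]),r.fun.round(1))
np.save("p.npy",q)
for n,t,y in(("red",(198.5,232),.078),("yel",(350,238.5),0),("blu",(431.5,219.5),-.078)):
    a=pointer(q,w,t,y);print(n,a[0].round(1),(150-a[1])%360/30)
R=np.array(w["R"]);st=robot.read_state();M=Ro.from_rotvec(st["orientation"]).as_matrix();print("cam in tool",M.T@(-R.T@w["t"]-st["tool_pos"]))
for n,px in(("wrist",(596,82)),):
    o,d=ray(w,px);X=o+d*(.213-o[2])/d[2];print("ball con",con([0,0,-q[2]],[X-[q[0],q[1],0]]))
E
```

```text
[0.53408985 0.0356776  2.06146757] [0.53208426 0.03622787 2.06747882] 118.45781087702429 [ 0.1  0.   0.3  0.2  0.2 -0.1  0.   0.9 -0.   0.5 -0.2  0.7  0.7  0.1
  0.6 -0.1 -1.1  0.1]
red [ 7.7 18.3  0. ] 2.7602438498102044
yel [ -0.3 -19.    0. ] 8.025214761938484
blu [18.8 -0.3  0. ] 5.027275744246956
cam in tool [ 0.06826536 -0.0007847   0.0183826 ]
ball con [[ 0.03085863 -0.11631383  0.213     ]]
```

Dials confirmed at 3, 8 and 5. Red goes first, +1 mark clockwise, with a yaw stroke of -17° to +17°.

```bash
python3 - <<'E'
from h import *
a=np.degrees(p[2]);P,R=plan(cg(-.062,.078,.33),a+17,60)
plan(cg(-.062,.078,.274),a+17,60,P,R,step=30)
E
```

```text
plan 2
[[60, [-0.0, -39.0, 35.0], np.float64(-0.152)], [60, [6.0, -39.0, 35.0], np.float64(-0.152)]]
plan 2
[[60, [-0.0, 0.0, 28.0], np.float64(0.0)], [60, [-0.0, 0.0, 28.0], np.float64(0.0)]]
```

>>> apply_moves(deltas=[[60,[0,-39,35],-0.152],[60,[6,-39,35],-0.152],[60,[0,0,0],0],[60,[0,0,28],0],[60,[0,0,28],0]])

```text
t: 2.4
tool_pos: [0.4942, -0.0558, 0.2761]
orientation: [1.193, 2.902, 0.001]
force: [-0.7, -0.0, -0.2]
opening: 0.06
```

>>> apply_moves(deltas=[[60,[0,0,0],0],[60,[0,0,0],0]])

```text
t: 2.65
tool_pos: [0.4941, -0.0552, 0.2766]
orientation: [1.19, 2.905, 0.001]
force: [0.2, 0.4, 0.6]
opening: 0.0602
```

```bash
python3 - <<'E'
from h import *
st=robot.read_state();a=np.degrees(p[2]);X=st["tool_pos"]-np.r_[p[:2],0];M=Ro.from_rotvec(st["orientation"]).as_matrix()
print(con([0,0,-p[2]],[X]),np.degrees(np.arctan2(M[1,0],M[0,0]))-a,st["force"],st["opening"])
E
```

```text
[[-0.0622471   0.07692805  0.27655569]] 16.99841550866691 [0.21778557 0.44853722 0.62358998] 0.06019637866614375
```

No contact during the descent. I'll lower 2 mm, close and turn.

>>> apply_moves(deltas=[[30,[0,0,2],0],[30,[0,0,0],0],[30,[0,0,0],0],[30,[0,0,0],0]])

```text
t: 3.15
tool_pos: [0.4939, -0.0545, 0.2735]
orientation: [1.188, 2.907, 0.001]
force: [3.3, 2.3, 3.7]
opening: 0.0412
```

>>> apply_moves(deltas=[[30,[0,0,0],0.12],[30,[0,0,0],0.12],[30,[0,0,0],0.12],[30,[0,0,0],0.12],[30,[0,0,0],0.12]])

```text
t: 3.78
tool_pos: [0.493, -0.0546, 0.2727]
orientation: [-1.998, -2.423, 0.002]
force: [-1.7, -0.6, 5.7]
opening: 0.0416
```

```bash
cat > s.py <<'E'
from h import *
st=robot.read_state();a=np.degrees(p[2]);X=st["tool_pos"]-np.r_[p[:2],0];M=Ro.from_rotvec(st["orientation"]).as_matrix()
print(st["t"],con([0,0,-p[2]],[X]),"yaw cw",a-np.degrees(np.arctan2(M[1,0],M[0,0])),st["force"],st["wrist_torque"],st["opening"])
E
python3 s.py
```

```text
3.775 [[-0.06118814  0.07763921  0.27270957]] yaw cw 17.463926955034125 [-1.74596717 -0.61332838  5.67976035] [-0.3095678   0.93202718  0.37841455] 0.04156704103834763
```

>>> apply_moves(deltas=[[60,[0,0,0],0],[60,[0,0,0],0],[60,[0,0,-30],0],[60,[0,0,-60],-0.15],[60,[0,0,-30],-0.15]])

```text
t: 4.4
tool_pos: [0.4937, -0.0548, 0.3961]
orientation: [1.598, 2.7, 0.002]
force: [0.5, 0.3, -0.7]
opening: 0.06
```

>>> apply_moves(deltas=[[60,[0,39,0],0],[60,[0,39,0],0],[60,[0,0,0],0],[60,[0,0,0],0]])

```text
t: 4.9
tool_pos: [0.5616, -0.0177, 0.3922]
orientation: [-1.607, -2.698, 0.001]
force: [-1.1, -0.4, 0.1]
opening: 0.06
```

```bash
python3 s.py; python3 look.py w2; python3 - <<'E'
import cv2
cv2.imwrite("pics/w2c.png",cv2.resize(cv2.imread("pics/w2.png")[150:290,150:500],None,fx=2.2,fy=2.2,interpolation=2))
E
python3 - <<'E'
from h import *
a=np.degrees(p[2]);P,R=plan(cg(-.062,.0,.33),a-17,60)
plan(cg(-.062,.0,.272),a-17,60,P,R,step=30)
E
```

```text
4.9 [[-6.14650664e-02 -2.86677877e-04  3.92209893e-01]] yaw cw 0.015988866075375086 [-1.14413023 -0.44970122  0.06496844] [-0.03859364 -0.10883253 -0.07059852] 0.06000146668976961
4.95 [ 0.56144327 -0.01787551  0.39242855] [ 0.01029038 -0.2714399   0.08165979]
pred [[222.5, 241.6], [326.2, 241.5], [430.0, 241.4]]
red [([78, 0, 53, 30, 1023], [108.2, 11.7]), ([207, 183, 58, 51, 946], [242.0, 200.9]), ([193, 191, 18, 29, 257], [199.7, 204.3]), ([202, 227, 39, 29, 709], [222.2, 242.0]), ([225, 254, 34, 8, 201], [244.2, 257.9])]
yel [([291, 184, 70, 43, 268], [314.4, 203.1]), ([308, 227, 36, 28, 113], [324.3, 241.1]), ([309, 255, 34, 6, 108], [323.6, 258.3]), ([267, 305, 42, 16, 516], [287.5, 313.7])]
blue [([387, 184, 40, 50, 698], [402.5, 203.9]), ([431, 184, 28, 35, 457], [446.2, 197.8]), ([628, 196, 12, 20, 119], [635.6, 205.9]), ([412, 227, 38, 28, 708], [430.2, 241.7]), ([567, 231, 73, 81, 2695], [616.7, 270.0]), ([394, 254, 34, 8, 211], [408.7, 257.7])]
green []
plan 2
[[60, [-0.0, 0.0, 31.0], np.float64(0.148)], [60, [-0.0, 0.0, 31.0], np.float64(0.148)]]
plan 2
[[60, [-0.0, 0.0, 29.0], np.float64(-0.0)], [60, [-0.0, 0.0, 29.0], np.float64(-0.0)]]
```

View pics/w2c.png

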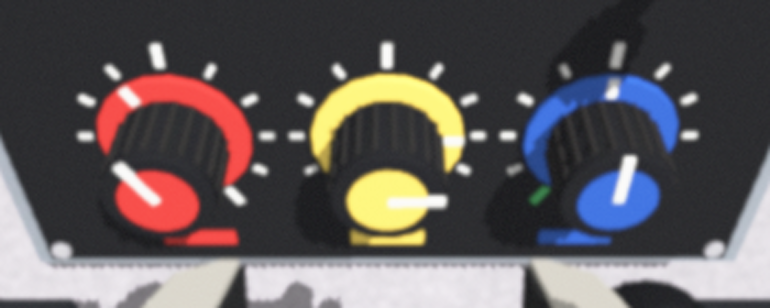

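The crop shows red now on mark 4, yellow on 8 and blue on 5. Next, two counter-clockwise strokes on yellow.

>>> apply_moves(deltas=[[60,[0,0,31],0.148],[60,[0,0,31],0.148],[60,[0,0,0],0],[60,[0,0,29],0],[60,[0,0,29],0]])

```text
t: 5.58
tool_pos: [0.5625, -0.018, 0.2747]
orientation: [1.983, 2.433, 0.003]
force: [-0.1, -1.0, 0.1]
opening: 0.0602
```

>>> apply_moves(deltas=[[60,[0,0,0],0],[30,[0,0,0],0],[30,[0,0,0],0],[30,[0,0,0],0],[30,[0,0,0],0]])

```text
t: 6.2
tool_pos: [0.5619, -0.018, 0.2746]
orientation: [1.989, 2.431, -0.001]
force: [-6.6, -1.8, 7.9]
opening: 0.0412
```

>>> apply_moves(deltas=[[30,[0,0,0],-0.12],[30,[0,0,0],-0.12],[30,[0,0,0],-0.12],[30,[0,0,0],-0.12],[30,[0,0,0],-0.12]])

```text
t: 6.82
tool_pos: [0.5629, -0.0176, 0.2748]
orientation: [1.175, 2.91, 0.002]
force: [0.3, -1.0, 3.7]
opening: 0.0408
```

>>> apply_moves(deltas=[[30,[0,0,0],0],[60,[0,0,0],0],[60,[0,0,0],0],[60,[0,0,0],0.15],[60,[0,0,0],0.15]])

```text
t: 7.45
tool_pos: [0.5617, -0.0175, 0.2723]
orientation: [-1.611, -2.696, 0.001]
force: [-0.6, -0.2, -1.0]
opening: 0.0599
```

>>> apply_moves(deltas=[[60,[0,0,0],0.15],[60,[0,0,0],0.15],[60,[0,0,0],0],[30,[0,0,0],0],[30,[0,0,0],0]])

```text
t: 8.07
tool_pos: [0.5619, -0.0176, 0.2727]
orientation: [-1.988, -2.433, 0.0]
force: [0.2, -1.6, 0.2]
opening: 0.0445
```

>>> apply_moves(deltas=[[30,[0,0,0],0],[30,[0,0,0],0],[30,[0,0,0],-0.12],[30,[0,0,0],-0.12],[30,[0,0,0],-0.12]])

```text
t: 8.7
tool_pos: [0.5624, -0.0176, 0.273]
orientation: [1.517, 2.749, 0.002]
force: [2.6, -0.5, 0.4]
opening: 0.0396
```

>>> apply_moves(deltas=[[30,[0,0,0],-0.12],[30,[0,0,0],-0.12],[30,[0,0,0],0],[60,[0,0,0],0],[60,[0,0,0],0]])

```text
t: 9.32
tool_pos: [0.5615, -0.0174, 0.272]
orientation: [-1.183, -2.908, 0.001]
force: [-0.0, -0.1, -0.4]
opening: 0.0564
```

>>> apply_moves(deltas=[[60,[0,0,-30],0],[60,[0,0,-45],0.15],[60,[0,0,-45],0.15],[60,[0,0,0],0],[60,[0,0,0],0]])

```text
t: 9.95
tool_pos: [0.5617, -0.0174, 0.3918]
orientation: [-1.602, -2.701, 0.001]
force: [0.1, 0.7, 0.2]
opening: 0.06
```

```bash
python3 s.py; python3 look.py w3; python3 - <<'E'
import cv2
cv2.imwrite("pics/w3c.png",cv2.resize(cv2.imread("pics/w3.png")[150:290,150:500],None,fx=2.2,fy=2.2,interpolation=2))
E
python3 - <<'E'
from h import *
a=np.degrees(p[2]);P,R=plan(cg(-.064,-.078,.33),a-10,60)
plan(cg(-.064,-.078,.272),a-10,60,P,R,step=30)
E
```

```text
9.95 [[-0.06128023 -0.00042349  0.39177435]] yaw cw -0.17552289868424964 [0.11002137 0.74426717 0.24558419] [-0.03363413 -0.15838036  0.03545153] 0.06002420568346314
10.0 [ 0.56147136 -0.01744332  0.39096829] [-0.14726835 -0.22634199 -0.15218432]
pred [[222.1, 241.7], [325.9, 242.0], [429.8, 242.2]]
red [([78, 0, 53, 29, 1005], [108.4, 11.4]), ([206, 183, 59, 51, 951], [241.7, 201.1]), ([193, 191, 17, 29, 260], [199.4, 204.2]), ([202, 228, 38, 28, 700], [221.8, 242.1]), ([225, 254, 33, 8, 198], [243.8, 257.9])]
yel [([291, 184, 44, 44, 207], [304.5, 204.8]), ([307, 228, 38, 27, 107], [324.3, 242.7]), ([309, 255, 34, 7, 119], [325.2, 258.8]), ([267, 305, 41, 16, 501], [286.9, 313.8])]
blue [([387, 184, 41, 51, 698], [402.5, 204.6]), ([431, 184, 28, 36, 453], [446.2, 198.6]), ([628, 196, 12, 21, 128], [635.5, 207.4]), ([412, 228, 38, 28, 718], [430.1, 242.6]), ([566, 231, 74, 80, 2619], [617.0, 270.4]), ([394, 254, 33, 8, 193], [408.5, 258.3])]
green []
plan 2
[[60, [-2.0, 39.0, 30.0], np.float64(0.089)], [60, [2.0, 39.0, 31.0], np.float64(0.089)]]
plan 2
[[60, [0.0, -0.0, 29.0], np.float64(-0.0)], [60, [0.0, -0.0, 29.0], np.float64(-0.0)]]
```

View pics/w3c.png

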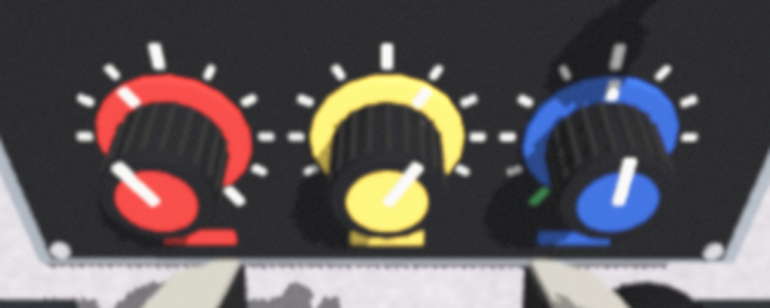

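Yellow is now on 6. Next is blue: a first stroke of +10° to -23°, which keeps clear of the lever, then a check.

>>> apply_moves(deltas=[[60,[-2,39,30],0.089],[60,[2,39,31],0.089],[60,[0,0,0],0],[60,[0,0,29],0],[60,[0,0,29],0]])

```text
t: 10.62
tool_pos: [0.6316, 0.0164, 0.2732]
orientation: [-1.836, -2.549, 0.0]
force: [-0.7, -0.1, 0.1]
opening: 0.0599
```

>>> apply_moves(deltas=[[60,[0,0,0],0],[30,[0,0,0],0],[30,[0,0,0],0],[30,[0,0,0],0],[30,[0,0,0],0]])

```text
t: 11.25
tool_pos: [0.632, 0.0162, 0.2756]
orientation: [1.837, 2.547, -0.001]
force: [-5.5, -1.8, 6.6]
opening: 0.0401
```

>>> apply_moves(deltas=[[30,[0,0,0],-0.117],[30,[0,0,0],-0.117],[30,[0,0,0],-0.117],[30,[0,0,0],-0.117],[30,[0,0,0],-0.117]])

```text
t: 11.88
tool_pos: [0.6342, 0.0165, 0.2774]
orientation: [1.018, 2.964, 0.004]
force: [6.7, -0.8, 6.4]
opening: 0.0407
```

```bash
python3 s.py
```

```text
11.875 [[-0.06602819 -0.08034251  0.27738139]] yaw cw -23.636072665839492 [ 6.7295323  -0.8461102   6.39508073] [ 0.48153556 -1.64530342 -0.39180102] 0.040697393273598725
```

Forces are small. I'll do two more strokes and then look.

>>> apply_moves(deltas=[[30,[0,0,0],0],[60,[0,0,0],0],[60,[0,0,0],0],[60,[0,0,0],0.146],[60,[0,0,0],0.146]])

```text
t: 12.5
tool_pos: [0.6317, 0.0168, 0.2732]
orientation: [-1.452, -2.784, 0.001]
force: [0.5, 0.6, -0.7]
opening: 0.0599
```

>>> apply_moves(deltas=[[60,[0,0,0],0.146],[60,[0,0,0],0.147],[60,[0,0,0],0],[30,[0,0,0],0],[30,[0,0,0],0]])

```text
t: 13.12
tool_pos: [0.6321, 0.0167, 0.2736]
orientation: [-1.835, -2.55, 0.0]
force: [0.5, -0.8, 0.4]
opening: 0.0447
```

>>> apply_moves(deltas=[[30,[0,0,0],0],[30,[0,0,0],0],[30,[0,0,0],-0.117],[30,[0,0,0],-0.117],[30,[0,0,0],-0.117]])

```text
t: 13.75
tool_pos: [0.6332, 0.0165, 0.2747]
orientation: [1.358, 2.829, 0.003]
force: [4.0, -2.3, 1.1]
opening: 0.0403
```

>>> apply_moves(deltas=[[30,[0,0,0],-0.117],[30,[0,0,0],-0.117],[30,[0,0,0],0],[60,[0,0,0],0],[60,[0,0,0],0]])

```text
t: 14.38
tool_pos: [0.6319, 0.0168, 0.2734]
orientation: [-1.025, -2.969, 0.0]
force: [-0.3, -0.1, -0.4]
opening: 0.056
```

>>> apply_moves(deltas=[[60,[0,0,0],0.146],[60,[0,0,0],0.146],[60,[0,0,0],0.146],[60,[0,0,0],0.147],[60,[0,0,0],0]])

```text
t: 15.0
tool_pos: [0.6318, 0.0168, 0.2731]
orientation: [-1.836, -2.548, 0.001]
force: [-0.1, 0.2, -1.3]
opening: 0.0602
```

>>> apply_moves(deltas=[[30,[0,0,0],0],[30,[0,0,0],0],[30,[0,0,0],0],[30,[0,0,0],0],[30,[0,0,0],-0.117]])

```text
t: 15.62
tool_pos: [0.6323, 0.0166, 0.2739]
orientation: [1.683, 2.652, 0.0]
force: [-1.1, -0.3, -0.4]
opening: 0.0397
```

>>> apply_moves(deltas=[[30,[0,0,0],-0.117],[30,[0,0,0],-0.117],[30,[0,0,0],-0.117],[30,[0,0,0],-0.117],[30,[0,0,0],0]])

```text
t: 16.25
tool_pos: [0.6343, 0.0163, 0.2765]
orientation: [1.02, 2.963, 0.004]
force: [7.2, -2.1, 5.0]
opening: 0.0406
```

>>> apply_moves(deltas=[[60,[0,0,0],0],[60,[0,0,0],0],[60,[0,0,-30],0],[60,[0,0,-60],0.15],[60,[0,0,-40],0.15]])

```text
t: 16.88
tool_pos: [0.6321, 0.0168, 0.406]
orientation: [1.463, 2.779, 0.001]
force: [0.7, 0.1, -0.9]
opening: 0.06
```

>>> apply_moves(deltas=[[60,[0,-39,0],0.11],[60,[0,-39,0],0],[60,[0,0,0],0],[60,[0,0,0],0]])

```text
t: 17.38
tool_pos: [0.5659, -0.0239, 0.4036]
orientation: [-1.608, -2.699, -0.0]
force: [0.1, -0.1, 0.2]
opening: 0.06
```

```bash
python3 s.py; python3 look.py w4; python3 - <<'E'
import cv2
cv2.imwrite("pics/w4c.png",cv2.resize(cv2.imread("pics/w4.png")[0:290,150:640],None,fx=1.6,fy=1.6,interpolation=2))
E
```

```text
17.375 [[-0.06901031 -0.00108497  0.40362348]] yaw cw 0.04764052714752154 [ 0.07464942 -0.0781318   0.17107138] [-0.02296484 -0.16788666  0.06843549] 0.05997567419249629
17.425 [ 0.56622088 -0.02374206  0.40366025] [ 1.15990521  0.28706678 -0.33344166]
pred [[224.1, 228.4], [324.5, 228.2], [424.9, 228.0]]
red [([90, 0, 46, 22, 642], [117.8, 8.3]), ([209, 172, 57, 51, 913], [243.1, 189.7]), ([196, 180, 16, 28, 248], [202.0, 192.7]), ([204, 214, 38, 28, 678], [224.0, 228.6]), ([226, 242, 33, 9, 224], [243.3, 246.0])]
yel [([290, 172, 43, 44, 192], [302.6, 193.8]), ([307, 214, 36, 28, 107], [323.7, 229.0]), ([308, 243, 33, 7, 125], [321.7, 246.3]), ([264, 294, 44, 27, 692], [288.1, 305.4])]
blue [([385, 172, 68, 35, 979], [421.2, 184.9]), ([559, 181, 81, 130, 4219], [614.1, 257.1]), ([384, 206, 13, 16, 134], [390.3, 212.5]), ([408, 213, 36, 29, 680], [427.1, 227.0]), ([391, 242, 33, 8, 221], [406.9, 245.9])]
green []
```

View pics/w4c.png

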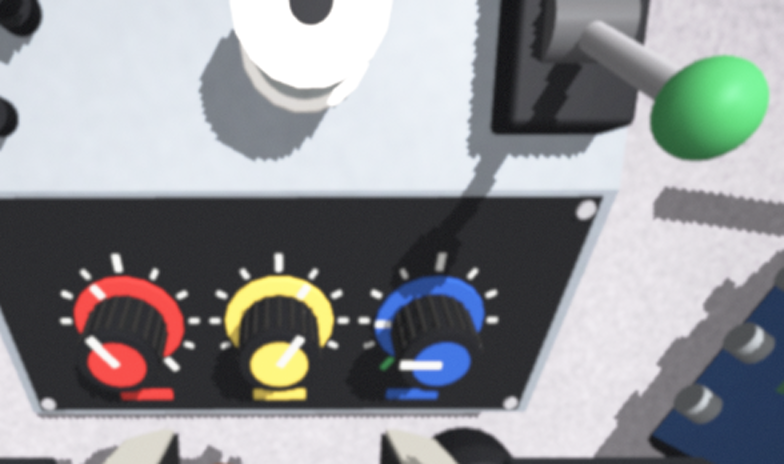

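The crop shows 4-6-2, with blue pointing straight left at mark 2 and the lever still off. With the fingers shut, I'll go in front of the ball and push it back along tool x.

```bash
python3 - <<'E'
from h import *
w=np.load("w.npy",allow_pickle=True).item()
for n,t,y in(("red",(206,211),.078),("yel",(337.5,212),0),("blu",(401,228),-.078)):
    a=pointer(p,w,t,y);print(n,a[0].round(1),(150-a[1])%360/30)
a=np.degrees(p[2]);P,R=plan(cg(-.035,-.115,.404),a,0)
plan(cg(-.035,-.115,.382),a,0,P,R)
E
```

```text
red [17.7 10.1  0. ] 4.00725509907913
yel [16.5 -9.7 -0. ] 6.018219273330568
blu [ 0.1 18.6  0. ] 2.009447701354852
plan 2
[[0, [17.0, 57.0, -0.0], np.float64(-0.0)], [0, [17.0, 57.0, -0.0], np.float64(-0.0)]]
plan 1
[[0, [0.0, -0.0, 22.0], np.float64(-0.0)]]
```

>>> apply_moves(deltas=[[0,[0,57,0],0],[0,[17,57,0],0],[0,[17,0,0],0],[0,[0,0,0],0],[0,[0,0,22],0]])

```text
t: 18.05
tool_pos: [0.6503, 0.0597, 0.3849]
orientation: [1.605, 2.695, 0.004]
force: [0.2, -0.7, 0.0]
opening: 0.0144
```

>>> apply_moves(deltas=[[0,[0,0,0],0],[0,[15,0,0],0],[0,[15,0,0],0],[0,[15,0,0],0],[0,[15,0,0],0]])

```text
t: 18.68
tool_pos: [0.6209, 0.114, 0.3827]
orientation: [1.607, 2.698, 0.001]
force: [1.3, -1.7, 1.3]
opening: 0.0005
```

```bash
python3 s.py; python3 look.py w5; python3 - <<'E'
from h import *
im=viewer.read_camera("scene"); cv2.imwrite("pics/s5.png",cv2.resize(im[130:310,230:430],None,fx=3.3,fy=3.3,interpolation=2))
E
```

```text
18.675 [[ 0.02602287 -0.11510715  0.38266021]] yaw cw 0.014698056882465949 [ 1.28967759 -1.68898185  1.30947901] [-0.23293594 -0.20765519 -0.00382131] 0.0005149921548127009
18.725 [0.62022392 0.11548241 0.38242533] [0.95394968 0.7979631  0.71179822]
pred [[79.2, 352.4], [178.8, 352.2], [278.3, 352.0]]
red [([275, 0, 95, 93, 4342], [322.2, 53.4]), ([65, 295, 66, 27, 689], [99.9, 305.8]), ([58, 303, 13, 16, 121], [62.8, 310.2])]
yel [([153, 296, 30, 25, 339], [165.2, 305.4])]
blue [([73, 0, 20, 48, 203], [86.4, 26.4]), ([116, 8, 60, 82, 1934], [155.0, 58.6]), ([499, 253, 126, 69, 3213], [559.7, 290.8]), ([486, 363, 78, 65, 2458], [515.4, 388.8])]
green []
```

View pics/s5.png

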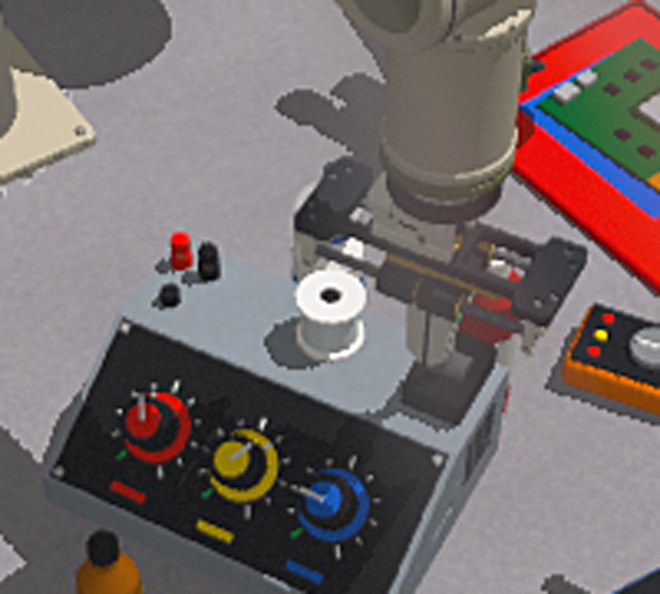

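The fingers stand over the lever block at about (430,350), with the ball hidden behind them and the dials unchanged. I'll keep pushing.

>>> apply_moves(deltas=[[0,[15,0,0],0],[0,[15,0,0],0],[0,[15,0,0],0],[0,[15,0,0],0],[0,[5,0,0],0]])

```text
t: 19.4
tool_pos: [0.5898, 0.1712, 0.3817]
orientation: [-1.606, -2.7, 0.0]
force: [0.9, -1.3, -0.2]
opening: 0.0004
```

>>> apply_moves(deltas=[[0,[4,0,0],0],[0,[4,0,0],0],[0,[0,0,0],0]])

```text
t: 19.77
tool_pos: [0.588, 0.1742, 0.3819]
orientation: [1.609, 2.691, -0.004]
force: [9.3, -13.9, -2.8]
opening: 0.0004
```

```bash
python3 s.py
```

```text
19.775 [[ 0.09464625 -0.11490647  0.38194111]] yaw cw 0.19744208067582747 [  9.2964784  -13.901665    -2.80128797] [-2.69876421 -1.79577512 -0.05112125] 0.00037294769402203113
```

The force rose to 17 N directed to the front at x = 94.6 mm, which fits the stop. I'll withdraw to the front, lift and check.

>>> apply_moves(deltas=[[0,[-15,0,0],0],[0,[-45,0,0],0],[0,[-60,0,-20],0],[0,[-60,0,-20],0],[0,[0,-40,-10],0]])

```text
t: 20.4
tool_pos: [0.639, -0.0029, 0.4285]
orientation: [-1.611, -2.693, 0.003]
force: [-0.5, 0.9, 0.3]
opening: 0.0002
```

>>> apply_moves(deltas=[[0,[-60,0,0],0],[0,[-60,0,0],0],[0,[-60,0,0],0],[0,[0,0,0],0],[0,[0,0,0],0]])

```text
t: 21.02
tool_pos: [0.722, -0.1577, 0.4305]
orientation: [-1.608, -2.697, -0.001]
force: [-0.4, 0.4, 0.3]
opening: 0.0004
```

```bash
python3 s.py; python3 - <<'E'
from h import *
im=viewer.read_camera("scene"); cv2.imwrite("pics/s6f.png",im); cv2.imwrite("pics/s6.png",cv2.resize(im[160:360,220:440],None,fx=3,fy=3,interpolation=2))
t=viewer.read_camera("top"); cv2.imwrite("pics/t6.png",t)
h=cv2.cvtColor(t,cv2.COLOR_BGR2HSV)
m=cv2.inRange(h,(50,140,70),(80,255,255));_,_,s,ce=cv2.connectedComponentsWithStats(m)
for i in range(1,len(s)):
    if 25<s[i][4]<200:
        o,d=ray(C["top"],ce[i]);X=o+d*(.213-o[2])/d[2];print(ce[i],con([0,0,-p[2]],[X-[p[0],p[1],0]]))
E
```

```text
21.025 [[-0.26098593 -0.07460848  0.43054898]] yaw cw 0.07645353137939992 [-0.40300776  0.4070542   0.27928461] [ 0.03245445 -0.14041349 -0.02873103] 0.0004263844366361909
[271.39285714 240.91071429] [[ 0.11504079 -0.11863744  0.213     ]]
```

View pics/s6.png

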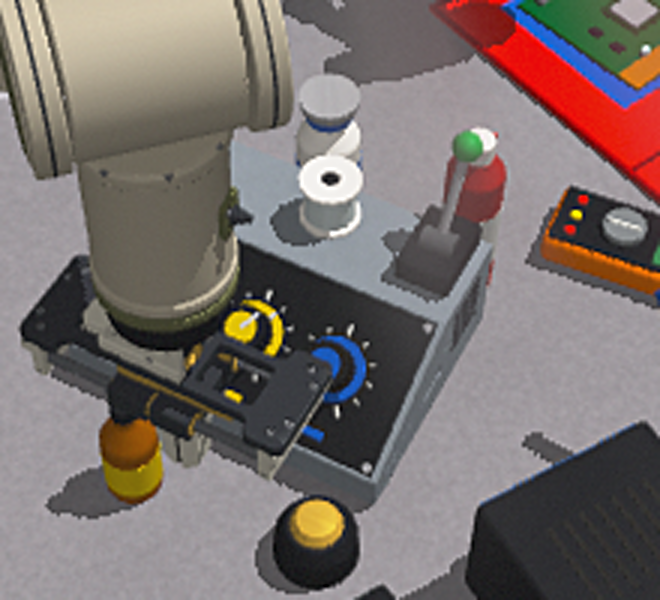

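View pics/t6.png

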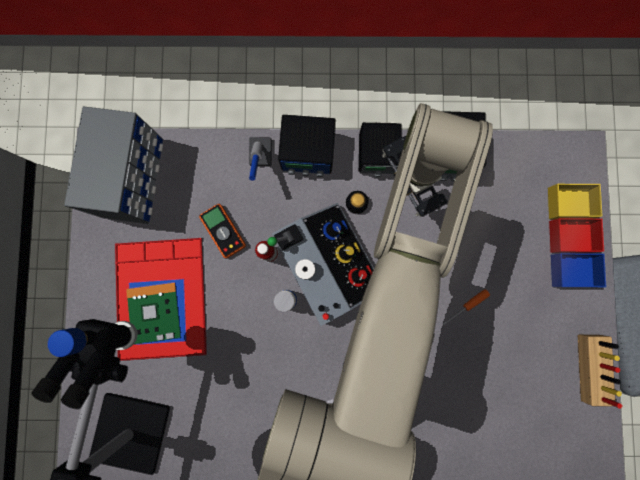

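The scene view shows the lever leaning back, ball at crop pixel (468,146), and the spool and bottles standing. The top view puts the ball at console x = 115 mm, about 0.98 rad of the throw, with bystanders at their starting pixels. The arm is clear, so I'll hand in.

```bash
python3 -c "
from plant import order;print(order.close_job())"
```

```text
the job is handed in; nothing more can be done
None
```

The resistance box is set to 462 ohms with the load switch fully over to the back, and the job is handed in. It took about 21 s of the 72 s allowed; the hand-in gave no verdict.

- **Dials:** They started at 3, 8 and 5. I gripped each knob from above and turned it in short strokes, red +1, yellow −2 and blue −3 marks. The wrist camera then read 4.01, 6.02 and 2.01 with the lever still off.
- **Lever:** I pushed the green ball back with closed fingers until the force rose to about 17 N at the stop. The final top picture puts the lever at roughly 0.98 of its 1.0 rad throw.
- **Rest of the bench:** By eye, nothing else on the bench had moved in the final pictures. The arm was clear of everything, with near-zero force on the tool.
- **Not rechecked:** I did not measure the dial pointers again after the lever push. The arm hid the red dial in the last scene picture, but nothing touched the dials after they read 4-6-2.

No check failed. The only disagreement was a fit error of 1–2 px (under 2 mm) between the cameras.

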